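# Rock the sorting gate over and feed the ring caps to the other tray

## Task

The seesaw gate of the sorter is tipped toward one of its two trays: press its raised end down with the fingertips so that it rocks over and lies fully tipped to the other side, and only then push the two black ring caps along the feed ledge and over its end, so that both slide down into the tray on that other side by themselves. Nothing is to be grasped or lifted, do not touch a ring once it has dropped onto the gate, and leave the spare ring, the hex keys and the steel puck on the bench where they are.

Things in the scene. Friction and masses are not known exactly. Their poses are not given: they have to be found in the camera images.
- sorter: The fixed sorter on its plywood base board, 130 x 560 mm (x by y). Origin on the bench under the gate's pivot; x points from the feed ledge across the gate, away from the robot; y to the left (blue) tray, -y to the right (yellow) tray; z up. Below each end of the gate a fixed slick chute slopes down into a tray.
- pivot (a point): Middle of the seesaw gate at its pivot, on the gate's floor, 120 mm above the bench. The gate is a steel trough 220 mm long (along the sorter's y) and 64 mm wide (x), rocking about the sorter's x axis; its near rim is 12 mm high (with a gap of 68 mm at the ledge), its back wall 22 mm high.
- ball (a point): Centre of a brass ball, 24 mm diameter, on a mast at the back of the pivot (62 mm behind it), top at most 175 mm above the bench. It rocks with the gate, leans to the side that the gate leads to, and makes the gate top-heavy so that it falls to a stop on either side.
- gate (a joint): Tilt of the gate in rad, -0.45 to +0.45 (the stops). Positive: left (+y) end raised, parts slide to the right (yellow) tray; negative: right end raised, parts slide to the left (blue) tray. It starts at one of the stops. About 0.5 N on the raised end moves it; past level it falls by itself to the other stop. Its floor is slick: parts slide down by themselves.
- pad_left (a point): Middle of the flat orange press pad (52 mm along x, 28 mm along y) on the gate's left (+y) end, 96 mm from the pivot, on its upper face; 162 mm above the bench when raised, 78 mm when lowered.
- pad_right (a point): The same on the gate's right (-y) end.
- ledge_exit (a point): Middle of the far end edge of the feed ledge, on its top face, 137 mm above the bench. The ledge is an aluminium strip running 130 mm from here along the sorter's -x, 40 mm between its side rails, rails 6 mm high, open at both ends. A part pushed past this edge drops 17 mm onto the middle of the gate.
- tray_left (a point): Middle of the inner floor of the blue tray at the left (+y) end of the sorter, 16 mm above the bench, 210 mm from the pivot. The tray is 104 mm (x) by 130 mm (y), its walls reach 38 mm above the bench; the chute enters at its inner end, and its floor is slick.
- tray_right (a point): Middle of the inner floor of the yellow tray at the right (-y) end of the sorter, otherwise like the blue one.
- ring_front: Black ring cap, 34 mm diameter, 16 mm high, 20 g, loose, lying flat on the feed ledge, the one nearer the gate. Origin: centre of its underside.
- ring_rear: Black ring cap just like the other, lying on the feed ledge behind it (nearer the robot), 3 to 25 mm of gap between them. Pushing it also pushes the front one ahead of it. Origin: centre of its underside.
- spare_ring: Bystander: black ring cap of 36 mm diameter, 18 mm high, on the bench to the left of the ledge. Origin: centre of its underside.
- keys: Bystander: teal hex key set, 30 x 118 x 23 mm, on the bench to the right of the ledge. Origin: centre of its underside.
- puck: Bystander: turned steel puck, 45 mm diameter, 12 mm high, on the bench behind the sorter. Origin: centre of its underside.
Not all that is in view belongs to the job. What is shaped like the ring_rear but blue or yellow is not meant.

How it is judged:
By the outcome, as a careful person would: the job done as asked, in the order asked, and still so for the second after the job is handed in, with the robot touching nothing.
It also fails if it takes over 38 s, if anything falls off the work surface, if the arm or the gripper's body presses on something with over 40 N, if the wrist force passes 120 N, or if a joint passes its speed limit or range.

## Robot

A 6-joint arm with a two-finger parallel gripper is mounted at the origin on a cart in front of the work surface, level with it; the furniture and walls round the work are solid. World frame = base frame: x ahead of the robot, y to its left, z up, the work surface at z = 0. Lengths are in m, angles in rad, forces in N, time in s.
With the tool pointing down it reaches from about 0.3 to 0.85 m from the base axis. Payload 5.4 kg.
Tool frame: the origin (TCP) lies between the finger pads; the fingertips stand 22 mm ahead of it and the grasp point (between the pads) lies 3 mm ahead of it; z points along the fingers, y is the line along which they close (so a half turn about z gives the same grasp; the last joint's range is limited). The gripper opens to 85 mm and grips with 20 to 120 N. Pads are 22 mm wide; open, the fingers measure 114 mm over their backs; the gripper's body (76 mm by 85 mm) begins 54 mm behind the grasp point. The pads swing forward as they close: fully open they stand 13 mm farther back than shut.
Start: joints at [1.096, 0.158, 1.597, -0, 1.386, -0.21], TCP at [0.15, 0.555, 0.253] pointing down, gripper open.
Joint ranges: [-2.91, 2.91], [-0.94, 2.29], [0.18, 2.7], [-1.29, 4.43], [0.17, 2.64], [-3, 3]. Speed limits (rad/s): [2.57, 2.57, 3.14, 3.14, 3.14, 3.14].

## Interface

Orientations are given as [roll, pitch, yaw] about the fixed x, y, z axes, in that order (R = Rz(yaw) Ry(pitch) Rx(roll)).
In Python, from rig import manip, optics, spotter gives the robot as it stands.
- The arm moves only by the tool servo_tool, never from a script. Its argument "moves" is one flat list of numbers, 4 for each row, row after row: the shift along the tool's x, y, z in m, then the turn about the tool's z in degrees. A call has 1 to 10 rows; each row shifts and turns the commanded pose from where the row before left it, along the tool's axes as they then stand; what a row does not reach is not made up. A row lasts 1/8 s, in which the tool goes at most 62.5 mm and 10.7 degrees, less where a joint would pass 70% of its speed; a pose out of reach is approached as far as the arm can. A call with a gripper value outside its range is refused whole. "jaw" is the gripper command: -1 is fully open, 1 is shut, values between are in proportion, set as the call begins (left out, the last holds). The fingers move at their own pace and stop on an object; "grip_force" is the grip in N (left out, the last holds). Time passes only in rows, so rows that do not move let the fingers close. It gives the time, the measured TCP pose, the force, the opening and the grip force at its end, in the units of the state.
- manip.get_state(): the state, without advancing time (a new reading comes with each control period).
- optics.capture(name): name is "scene" or "top" or "wrist"; returns a dict with "frame" (420x560x3 uint8, red, green, blue), "depth" (420x560 float32, m along the optical axis (not along the pixel's ray), 0 where there is no reading), "mtx" (3x3 intrinsics, pixels), "D" ([k1, k2, p1, p2, k3] as OpenCV has them; the pictures are not rectified), "extrinsics" (4x4, takes a point from world to camera coordinates). Camera axes: x right, y down, z forward; pixel columns grow to the right and rows downward; lengths in m; the calibration is good to about 2 mm. A picture is of the moment at which its call begins.
- manip.finish_job(): hands the job in; it is judged then, once.
Trained networks look in a picture, given as the dict that the camera call returned (one of the last four; its "shot" number tells which), for a name from the list of things; names that differ only in an ending like _2 or _b are one class to them, and where a whole thing is asked for, a point or a joint stands for the part that bears it (a point fixed in the world has none). Each returns a list of dicts, best first, with "conf" (0 to 1); they miss things now and then, are a little off and sometimes report something else, mostly with a low value. They report only what shows in the picture. A call takes as long as a camera call. They do not tell look-alikes from the thing itself.
- spotter.search_frame(picture, label): "at" ([x, y, z] in m, in world coordinates, good to about 4 mm: the middle of the surface that is visible of it).
The state is a dict: "time": time; "q": joint angles; "qvel": joint speeds; "effort": joint torques, N m; "tool_pos": TCP position; "tcp_rot": TCP orientation; "contact_force": force on the tool from outside, world axes, zero at the start; "wrist_torque": the same for the moment, N m; "finger_gap": opening from 0.0 (shut) to 1.0 (fully open); "grasp_force": force on a finger pad.
Only numpy, scipy, OpenCV 4.12 (cv2) and the standard library are available. Lean on these libraries where they do the work, as an engineer would, in place of code of your own. Each camera call takes 0.05 s, during which the arm holds its last target. There are 200 camera calls.

## Working session

There is one attempt and no reset: what is moved stays moved. The work goes in short steps, Python scripts to look and compute and a tool call to move; the robot and the scene stay as the last step left them, time stands still between calls to the robot, and variables do not carry over. Pictures are saved under pics/ and viewed, at most 10 in all, crops included, and the job is handed in when it is done.

Besides the shell and the picture viewer there is one more tool, called after "Request:" as name(argument=value, ...) on one line, values as JSON. servo_tool: Moves the arm, as the interface text tells. Its arguments: {"type":"object","properties":{"moves":{"type":"array"},"jaw":{"type":"number"},"grip_force":{"type":"number"}},"required":["moves"]}

```bash
mkdir -p pics; cat > h.py <<'E'
from rig import manip, optics, spotter
import numpy as np, cv2
def save(p,n): cv2.imwrite('pics/'+n,p['frame'][:,:,::-1])
E
python3 - <<'E'
from h import *
s=manip.get_state(); print(s['time'],np.round(s['tool_pos'],4),s['tcp_rot'],s['finger_gap'])
im=[]
for c in ['scene','top']:
    p=optics.capture(c); im.append(p['frame'])
    for l in ['sorter','pivot','ball','pad_left','pad_right','ledge_exit','tray_left','tray_right','ring_front','spare_ring','keys','puck']:
        r=spotter.search_frame(p,l); print(c,l,[(np.round(d['at'],3).tolist(),round(d['conf'],2)) for d in r[:4]])
    save(p,c+'0.png')
E
```

```text
0.0 [0.1502 0.5544 0.2523] [-3.13964348e+00 -4.17982586e-04  2.87680341e+00] 0.9982806114907326
scene sorter [([0.579, 0.054, 0.014], 0.93)]
scene pivot [([0.58, 0.055, 0.022], 0.86)]
scene ball [([0.634, 0.012, 0.148], 0.57)]
scene pad_left [([0.634, 0.016, 0.15], 0.7)]
scene pad_right [([0.634, 0.016, 0.152], 0.65), ([0.721, 0.049, 0.014], 0.57), ([0.502, -0.008, 0.152], 0.45)]
scene ledge_exit [([0.578, 0.056, 0.019], 0.64)]
scene tray_left [([0.576, 0.054, 0.019], 0.82)]
scene tray_right [([0.576, 0.057, 0.017], 0.63)]
scene ring_front [([0.55, -0.006, 0.152], 0.65)]
scene spare_ring [([0.486, 0.124, 0.014], 0.83), ([0.576, 0.058, 0.02], 0.56)]
scene keys [([0.51, -0.198, 0.012], 0.76), ([0.551, -0.009, 0.152], 0.71)]
scene puck [([0.718, 0.047, 0.012], 0.74)]
top sorter [([0.601, -0.009, 0.017], 0.9)]
top pivot [([0.598, -0.011, 0.013], 0.87)]
top ball [([0.613, -0.0, 0.128], 0.63), ([0.517, -0.18, 0.023], 0.54)]
top pad_left [([0.612, 0.001, 0.131], 0.93)]
top pad_right [([0.615, -0.001, 0.127], 0.68)]
top ledge_exit [([0.6, -0.004, 0.013], 0.73)]
top tray_left [([0.603, -0.01, 0.015], 0.73), ([0.613, -0.001, 0.127], 0.62)]
top tray_right [([0.598, -0.009, 0.019], 0.95), ([0.507, -0.02, 0.151], 0.56)]
top ring_front [([0.556, -0.015, 0.151], 0.62)]
top spare_ring [([0.487, 0.113, 0.021], 0.6), ([0.602, -0.01, 0.016], 0.17)]
top keys [([0.511, -0.178, 0.021], 0.96)]
top puck [([0.717, 0.044, 0.013], 0.75), ([0.515, -0.183, 0.024], 0.53)]
```

View pics/scene0.png

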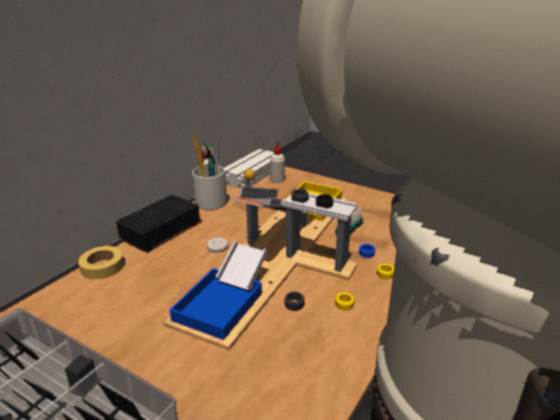

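View pics/top0.png

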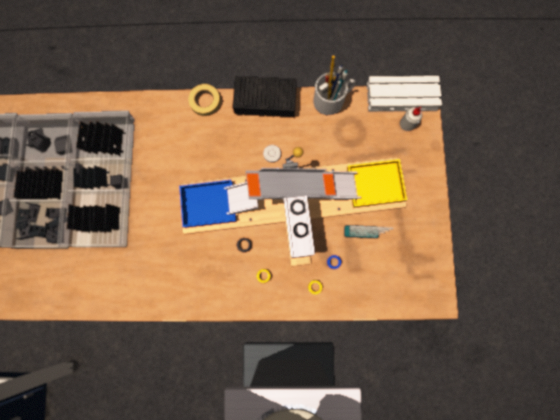

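The scene view shows the gate from the side, with the rings at (300,196) and (325,201). In the top view the orange pads are at (253,185) and (330,184), the ledge rings at (298,207) and (301,230), and the ball at (297,152). Next I'll measure by colour and depth.

```bash
cat >> h.py <<'E'
def world(p):
    h,w=p['depth'].shape
    u,v=np.meshgrid(np.arange(w),np.arange(h))
    n=cv2.undistortPoints(np.stack([u,v],-1).reshape(-1,1,2).astype(np.float64),p['mtx'],np.array(p['D'])).reshape(h,w,2)
    d=p['depth']; c=np.dstack([n[...,0]*d,n[...,1]*d,d])
    E=np.array(p['extrinsics']); W=(c-E[:3,3])@E[:3,:3]
    W[d==0]=np.nan; return W
def blobs(p,W,lo,hi,zr,box=(0.35,0.8,-0.35,0.35),amin=6):
    hsv=cv2.cvtColor(p['frame'],cv2.COLOR_RGB2HSV)
    m=cv2.inRange(hsv,lo,hi)>0
    with np.errstate(invalid='ignore'):
        m&=(W[...,2]>zr[0])&(W[...,2]<zr[1])&(W[...,0]>box[0])&(W[...,0]<box[1])&(W[...,1]>box[2])&(W[...,1]<box[3])
    n,l,st,ce=cv2.connectedComponentsWithStats(m.astype(np.uint8))
    for i in range(1,n):
        if st[i,4]>=amin:
            P=W[l==i]; r=cv2.minAreaRect((P[:,:2]*1000).astype(np.float32))
            print(' px',ce[i].round(),'n',st[i,4],'med',np.median(P,0).round(4),'rect c',np.round(r[0],1),'size',np.round(r[1],1),'ang',round(r[2],1),'z',np.percentile(P[:,2],[5,95]).round(3))
E
python3 - <<'E'
from h import *
p=optics.capture('top'); W=world(p)
print('orange');blobs(p,W,(3,150,100),(14,255,255),(0.05,0.2))
print('blue');blobs(p,W,(105,150,50),(130,255,255),(-.01,0.06))
print('yellow');blobs(p,W,(22,150,120),(33,255,255),(-.01,0.06))
print('brass');blobs(p,W,(14,120,80),(30,255,255),(0.08,0.2))
print('rings');blobs(p,W,(0,0,0),(180,255,60),(0.135,0.17))
print('ledge');blobs(p,W,(0,0,120),(180,60,255),(0.128,0.15))
print('gate');blobs(p,W,(0,0,40),(180,90,255),(0.06,0.2))
for u in range(246,345,7): print(u,W[184,u].round(3))
f=cv2.resize(p['frame'][130:270,170:420],(800,448),interpolation=cv2.INTER_CUBIC)
cv2.imwrite('pics/top1.png',f[:,:,::-1])
E
```

```text
orange
 px [253. 184.] n 247 med [0.6007 0.0792 0.1622] rect c [601.1  78.7] size [48.7 24. ] ang 7.1 z [0.156 0.167]
 px [329. 184.] n 203 med [ 0.6207 -0.0935  0.0784] rect c [620.7 -93.6] size [50.  25.1] ang 6.8 z [0.073 0.085]
blue
 px [205. 204.] n 1861 med [0.5885 0.2087 0.0157] rect c [586.5 199.8] size [101.3 127.4] ang 6.6 z [0.012 0.036]
 px [339. 261.] n 10 med [ 0.4443 -0.1189  0.0154] rect c [ 445.9 -118.6] size [17.5  4.8] ang 12.1 z [0.013 0.02 ]
 px [329. 263.] n 17 med [ 0.44   -0.0948  0.0152] rect c [439.7 -96.4] size [23.5  7.2] ang 22.3 z [0.012 0.019]
yellow
 px [378. 182.] n 2069 med [ 0.6387 -0.2241  0.0164] rect c [ 637.5 -215.8] size [112.8 129.8] ang 6.2 z [0.013 0.038]
 px [263. 276.] n 95 med [0.4106 0.0649 0.0144] rect c [411.7  63.8] size [31.5 31.7] ang 89.2 z [-0.001  0.018]
 px [315. 287.] n 92 med [ 0.3832 -0.059   0.0145] rect c [383.1 -58.5] size [30.9 28.6] ang 88.7 z [-0.002  0.018]
brass
 px [298. 152.] n 98 med [ 0.6709 -0.0189  0.1654] rect c [673.  -18.9] size [21.6 21.8] ang 36.2 z [0.155 0.171]
rings
 px [296. 234.] n 6 med [ 0.4947 -0.01
[... 456 characters left out ...]
[ 0.7873 -0.3057  0.0708] rect c [ 787.6 -307.6] size [35.3 20.4] ang 78.7 z [0.062 0.077]
 px [294. 200.] n 3568 med [ 0.5898 -0.0122  0.1358] rect c [584.4  -1.2] size [210.6 241. ] ang 61.3 z [0.088 0.155]
 px [244. 183.] n 7 med [0.6292 0.1049 0.0638] rect c [629.2 107.2] size [2.  9.9] ang 11.7 z [0.062 0.066]
246 [0.628 0.103 0.056]
253 [0.601 0.079 0.165]
260 [0.604 0.065 0.154]
267 [0.605 0.049 0.149]
274 [0.607 0.034 0.139]
281 [0.609 0.019 0.131]
288 [0.609 0.003 0.128]
295 [ 0.611 -0.013  0.119]
302 [ 0.614 -0.029  0.106]
309 [ 0.614 -0.045  0.106]
316 [ 0.617 -0.062  0.092]
323 [ 0.619 -0.079  0.083]
330 [ 0.62  -0.096  0.079]
337 [ 0.627 -0.116  0.049]
344 [ 0.629 -0.135  0.041]
```

View pics/top1.png

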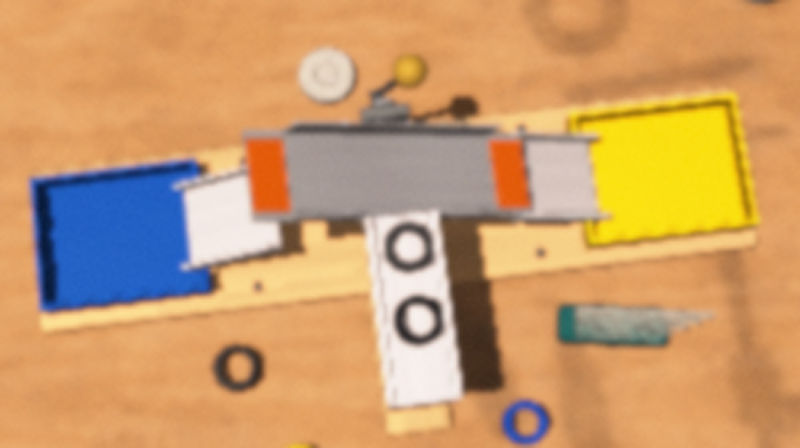

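The left pad is at z 0.162, so that end is raised and the gate has to rock over to the blue side. Pivot is about (0.6107, -0.0072) and the sorter's yaw about 6.6°. I'll rotate to yaw 96.6° with the jaw shut.

Request:
servo_tool(moves=[0, 0, 0, 9.74, 0, 0, 0, 9.74, 0, 0, 0, 9.74, 0, 0, 0, 9.74, 0, 0, 0, 9.74, 0, 0, 0, 9.74, 0, 0, 0, 9.74, -0.02, 0.015, 0, 0, -0.03, 0.02, 0, 0, -0.04, 0.03, 0, 0], jaw=1)

```text
time: 2.6
tool_pos: [0.2257, 0.4726, 0.2533]
tcp_rot: [3.141, -0.0, 1.689]
contact_force: [1.2, 0.0, 0.9]
finger_gap: -0.0
grasp_force: 0.0
```

Request:
servo_tool(moves=[-0.045, 0.034, 0, 0, -0.045, 0.034, 0, 0, -0.045, 0.034, 0, 0, -0.045, 0.034, 0, 0, -0.045, 0.034, 0, 0, -0.045, 0.034, 0, 0, -0.045, 0.034, 0, 0, -0.045, 0.034, 0, 0, -0.045, 0.034, 0, 0, 0, 0, 0, 0])

```text
time: 3.85
tool_pos: [0.5782, 0.1032, 0.2529]
tcp_rot: [3.141, 0.001, 1.682]
contact_force: [0.1, 0.2, 0.0]
finger_gap: -0.0
grasp_force: 0.0
```

```bash
python3 - <<'E'
from h import *
s=manip.get_state(); print(s)
y=s['tcp_rot'][2]; d=np.array([0.601,0.077])-s['tool_pos'][:2]
print('tool xy shift',d@[np.cos(y),np.sin(y)],d@[np.sin(y),-np.cos(y)],'deg',np.degrees(y))
E
```

```text
{'time': 3.85, 'q': array([-2.87039435e-02,  1.90113568e-01,  1.56175936e+00, -6.92702750e-04,
        1.38943668e+00, -1.40067067e-01]), 'qvel': array([ 0.06153634, -0.04075165,  0.05148755,  0.02957312,  0.0222978 ,
        0.02378746]), 'effort': array([ -2.03769207, -40.01594067, -34.07397866,  -0.28943678,
        -0.2413037 ,  -0.19514747]), 'tool_pos': array([0.57816953, 0.10315593, 0.25294831]), 'tcp_rot': array([3.14140755e+00, 7.14214032e-04, 1.68228423e+00]), 'contact_force': array([0.0814897 , 0.18673519, 0.04214973]), 'wrist_torque': array([-0.01374511,  0.00918537, -0.00190267]), 'grasp_force': 0.0, 'finger_gap': -0.00038484572859934826}
tool xy shift -0.02853360061791723 0.019778697291236418 deg 96.38778623706224
```

Request:
servo_tool(moves=[-0.0145, 0.01, 0, 0, -0.014, 0.01, 0, 0, 0, 0, 0.02, 0, 0, 0, 0.02, 0, 0, 0, 0.018, 0, 0, 0, 0, 0])

```text
time: 4.6
tool_pos: [0.5976, 0.0807, 0.1924]
tcp_rot: [-3.136, -0.001, 1.687]
contact_force: [0.3, -0.9, 0.6]
finger_gap: 0.001
grasp_force: 0.0
```

Request:
servo_tool(moves=[0, 0, 0.008, 0, 0, 0, 0.008, 0, 0, 0, 0.008, 0, 0, 0, 0.008, 0, 0, 0, 0.008, 0, 0, 0, 0.008, 0, 0, 0, 0, 0])

```text
time: 5.48
tool_pos: [0.5989, 0.0802, 0.1462]
tcp_rot: [-3.14, -0.0, 1.687]
contact_force: [0.5, 0.8, -0.2]
finger_gap: -0.001
grasp_force: 0.0
```

```bash
python3 - <<'E'
from h import *
s=manip.get_state(); print(s['time'],s['tool_pos'],s['contact_force'])
p=optics.capture('scene'); W=world(p); save(p,'scene2.png')
p=optics.capture('top'); W=world(p)
print('orange');blobs(p,W,(3,150,100),(14,255,255),(0.05,0.2))
print('brass');blobs(p,W,(14,120,80),(30,255,255),(0.08,0.2))
E
```

```text
5.475 [0.5988502  0.08023998 0.14622764] [ 0.5370836   0.81216713 -0.21355637]
orange
 px [335. 179.] n 262 med [ 0.6224 -0.1029  0.1177] rect c [ 626.9 -102.4] size [36.1 62. ] ang 84.7 z [0.115 0.121]
 px [247. 197.] n 14 med [0.582  0.0955 0.1226] rect c [574.7  92.9] size [30.2  5.3] ang 20.5 z [0.12  0.181]
brass
 px [290. 152.] n 95 med [ 0.6699 -0.0015  0.1702] rect c [671.2  -1.4] size [21.6 22.6] ang 44.5 z [0.162 0.174]
```

View pics/scene2.png

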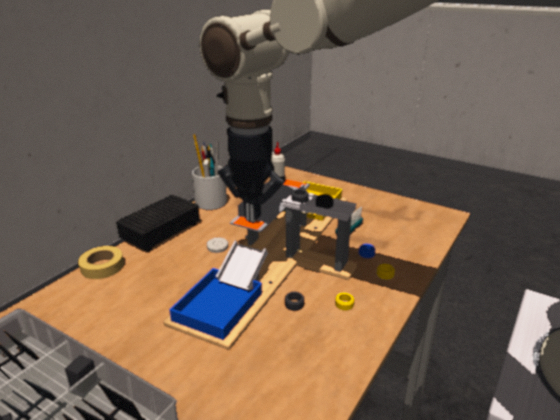

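The scene view shows the fingers on the left pad at (248,223) with the gate about level, and the tip height agrees with TCP − 22 mm. I'll press further, then lift.

Request:
servo_tool(moves=[0, 0, 0.008, 0, 0, 0, 0.008, 0, 0, 0, 0.008, 0, 0, 0, 0.006, 0, 0, 0, 0.005, 0, 0, 0, 0, 0, 0, 0, 0, 0])

```text
time: 6.45
tool_pos: [0.5997, 0.0802, 0.1126]
tcp_rot: [3.141, 0.0, 1.687]
contact_force: [0.2, 0.8, -1.1]
finger_gap: 0.001
grasp_force: 0.0
```

Request:
servo_tool(moves=[0, 0, -0.01, 0, 0, 0, -0.03, 0, 0, 0, -0.04, 0, 0, 0, -0.04, 0, 0, 0, 0, 0])

```text
time: 7.08
tool_pos: [0.6021, 0.0801, 0.2381]
tcp_rot: [3.132, 0.002, 1.687]
contact_force: [1.0, 0.3, 0.4]
finger_gap: -0.0
grasp_force: 0.0
```

```bash
python3 - <<'E'
from h import *
s=manip.get_state(); print(s['time'],s['tool_pos'],s['contact_force'])
y=s['tcp_rot'][2]
p=optics.capture('top'); W=world(p); save(p,'top2.png')
print('orange');blobs(p,W,(3,150,100),(14,255,255),(0.05,0.2))
print('brass');blobs(p,W,(14,120,80),(30,255,255),(0.08,0.2))
print('ledge');blobs(p,W,(0,0,90),(180,60,255),(0.130,0.15),(0.42,0.58,-.06,.05))
# sorter frame, start-of-push target
a=np.radians(6.6);ex=np.array([np.cos(a),np.sin(a)]);ey=np.array([-ex[1],ex[0]]);O=np.array([.6107,-.0072])
for X in (-.150,-.145): 
  t=O+X*ex-.001*ey; d=t-s['tool_pos'][:2]
  print(X,t,'tool xy shift',d@[np.cos(y),np.sin(y)],d@[np.sin(y),-np.cos(y)],'deg',np.degrees(y))
E
```

```text
7.075 [0.60209562 0.08010584 0.23809856] [0.95274316 0.27367817 0.37429906]
orange
 px [335. 176.] n 182 med [ 0.6147 -0.0987  0.1641] rect c [620.7 -98. ] size [20.7 51.1] ang 87.6 z [0.158 0.168]
 px [255. 201.] n 18 med [0.5834 0.0803 0.0759] rect c [583.2  80.7] size [ 8.6 10.4] ang 65.3 z [0.074 0.078]
brass
 px [283. 154.] n 67 med [0.6679 0.0158 0.1659] rect c [669.3  14.7] size [15.5 21.9] ang 89.3 z [0.158 0.17 ]
ledge
 px [300. 229.] n 822 med [ 0.4967 -0.0206  0.1371] rect c [513.9 -19.5] size [129.7  49.7] ang 7.3 z [0.134 0.144]
 px [297. 206.] n 85 med [ 0.5563 -0.0158  0.1373] rect c [555.4 -16.7] size [21.7 19.4] ang 60.3 z [0.134 0.149]
 px [300. 230.] n 43 med [ 0.5046 -0.0211  0.1357] rect c [505.4 -21. ] size [13.9 14. ] ang 44.8 z [0.134 0.139]
-0.15 [ 0.46180902 -0.02543395] tool xy shift -0.08858138386443802 -0.15156620399657836 deg 96.65097782279246
-0.145 [ 0.46677589 -0.02485926] tool xy shift -0.0885858325181172 -0.14656620597563075 deg 96.65097782279246
```

View pics/top2.png

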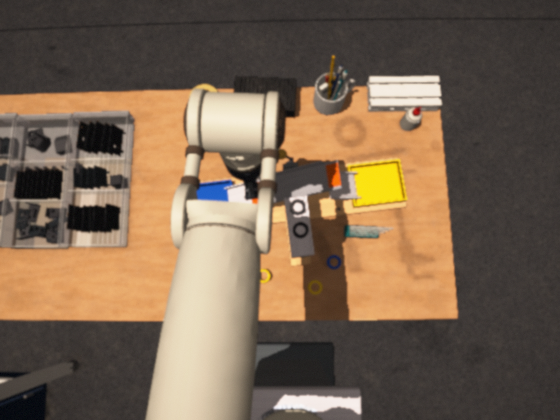

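The top view shows the left end now low (pad z 0.076) and the right pad raised at (335,176), z 0.164. The ball leans left and both rings are still at (298,207) and (301,230). Now going behind the rear ring.

Request:
servo_tool(moves=[-0.0177, -0.0307, 0, 0, -0.0177, -0.0307, 0, 0, -0.0177, -0.0307, 0, 0, -0.0177, -0.0307, 0, 0, -0.0177, -0.0307, 0, 0, 0, 0, 0, 0, 0, 0, 0.02, 0, 0, 0, 0.02, 0, 0, 0, 0, 0])

```text
time: 8.25
tool_pos: [0.4562, -0.0246, 0.1903]
tcp_rot: [-3.138, -0.002, 1.687]
contact_force: [-0.8, -0.2, 0.5]
finger_gap: -0.005
grasp_force: 0.0
```

```bash
python3 - <<'E'
from h import *
s=manip.get_state(); print(s['time'],s['tool_pos'],s['tcp_rot'],s['contact_force'])
y=s['tcp_rot'][2]
a=np.radians(6.8);ex=np.array([np.cos(a),np.sin(a)]);ey=np.array([-ex[1],ex[0]]);O=np.array([.6107,-.0072])
t=O-.152*ex-.0008*ey; d=t-s['tool_pos'][:2]
print('tool xy shift',d@[np.cos(y),np.sin(y)],d@[np.sin(y),-np.cos(y)])
E
```

```text
8.25 [ 0.45619357 -0.02456222  0.19028255] [-3.13753133e+00 -2.21785737e-03  1.68721322e+00] [-0.82722172 -0.23731807  0.50955984]
tool xy shift -0.0018462078073138352 0.00347950812528352
```

Request:
servo_tool(moves=[-0.0015, 0.002, 0.01, 0, 0, 0, 0.01, 0, 0, 0, 0.005, 0, 0, 0, 0, 0, 0, 0, 0, 0])

```text
time: 8.88
tool_pos: [0.4596, -0.0268, 0.1676]
tcp_rot: [3.141, 0.0, 1.687]
contact_force: [0.0, -0.3, 0.3]
finger_gap: 0.003
grasp_force: 0.0
```

Request:
servo_tool(moves=[0, 0.006, 0, 0, 0, 0.006, 0, 0, 0, 0.006, 0, 0, 0, 0.006, 0, 0, 0, 0.006, 0, 0, 0, 0.006, 0, 0, 0, 0, 0, 0])

```text
time: 9.75
tool_pos: [0.4956, -0.0225, 0.1673]
tcp_rot: [3.141, 0.0, 1.687]
contact_force: [-0.2, 0.4, 0.1]
finger_gap: 0.0
grasp_force: 0.0
```

```bash
cat > look.py <<'E'
from h import *
import sys
s=manip.get_state(); print(s['time'],s['tool_pos'],s['contact_force'])
a=np.radians(6.7);ex=np.array([np.cos(a),np.sin(a)]);ey=np.array([-ex[1],ex[0]])
d=s['tool_pos'][:2]-np.array([.6107,-.0072]); print('sorter xy',d@ex,d@ey)
a=optics.capture('scene')['frame'][170:350,150:390]; b=optics.capture('top')['frame'][130:270,170:370]; c=optics.capture('wrist')['frame']
f=lambda i,w,h: cv2.resize(i,(w,h),interpolation=cv2.INTER_CUBIC)
cv2.imwrite('pics/'+sys.argv[1],np.hstack([f(a,400,300),np.vstack([f(c,400,300)])])[:,:,::-1] if 0 else np.vstack([np.hstack([f(a,400,300),f(b,400,300)]),np.hstack([f(c,400,300),np.zeros((300,400,3),np.uint8)])])[:,:,::-1])
E
python3 look.py l1.png
```

```text
9.75 [ 0.4955646  -0.02250829  0.1673035 ] [-0.22290762  0.41953871  0.12596036]
sorter xy -0.11613513399412893 -0.0017708134853422152
```

View pics/l1.png

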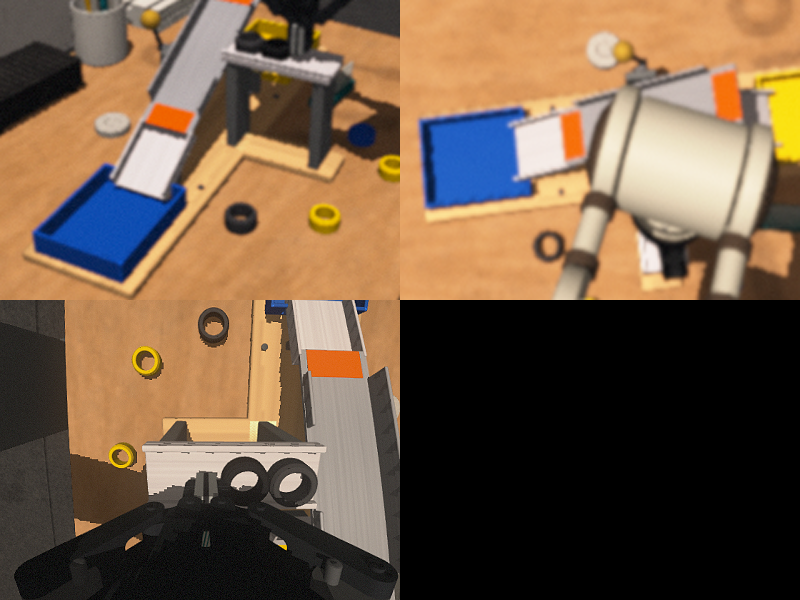

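The wrist view shows the two rings touching at (243,482) and (293,482), the front one right at the ledge's end, with the fingers straight behind. Pushing the first over.

Request:
servo_tool(moves=[0, 0.006, 0, 0, 0, 0.006, 0, 0, 0, 0.006, 0, 0, 0, 0.003, 0, 0, 0, 0, 0, 0, 0, 0, 0, 0, 0, 0, 0, 0])

```text
time: 10.78
tool_pos: [0.5159, -0.0201, 0.1673]
tcp_rot: [-3.142, 0.0, 1.687]
contact_force: [-0.2, -0.7, 0.1]
finger_gap: 0.0
grasp_force: 0.0
```

```bash
python3 look.py l2.png
```

```text
10.775 [ 0.51592102 -0.02009143  0.1672979 ] [-0.19474133 -0.6652328   0.09779427]
sorter xy -0.09563574974760333 -0.0017454540756507012
```

View pics/l2.png

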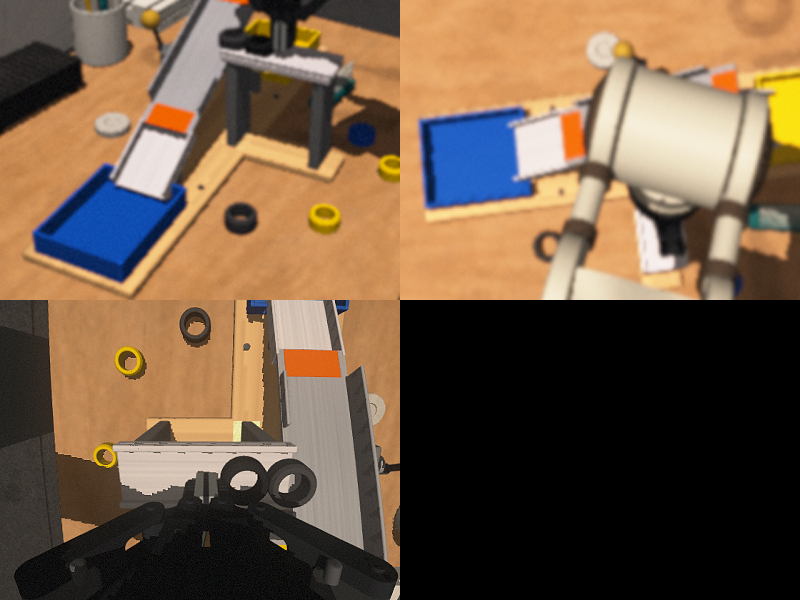

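The front ring (292,483 in the wrist view) hangs about halfway over and hasn't dropped. Continuing in small pushes.

Request:
servo_tool(moves=[0, 0.003, 0, 0, 0, 0.003, 0, 0, 0, 0, 0, 0, 0, 0, 0, 0, 0, 0, 0, 0, 0, 0, 0, 0])

```text
time: 11.68
tool_pos: [0.522, -0.0194, 0.1673]
tcp_rot: [3.142, 0.0, 1.687]
contact_force: [0.1, 0.6, 0.4]
finger_gap: -0.001
grasp_force: 0.0
```

```bash
python3 look.py l3.png
```

```text
11.675 [ 0.5219667  -0.01940386  0.1673182 ] [0.08363588 0.56416973 0.38916313]
sorter xy -0.08955114096255508 -0.0017679386314177334
```

View pics/l3.png

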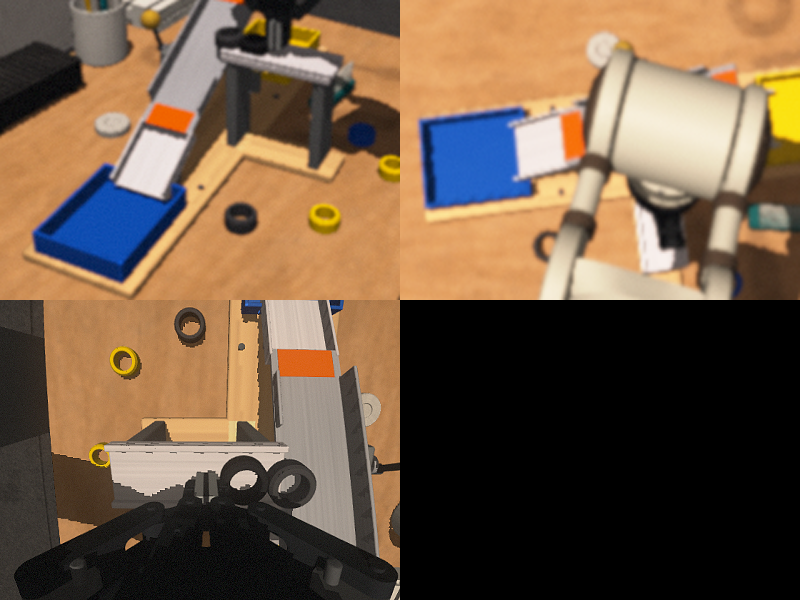

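It is starting to tilt at (292,484). From here I'll check with numbers and save the remaining views.

Request:
servo_tool(moves=[0, 0.002, 0, 0, 0, 0.002, 0, 0, 0, 0, 0, 0, 0, 0, 0, 0, 0, 0, 0, 0, 0, 0, 0, 0])

```text
time: 12.58
tool_pos: [0.5259, -0.019, 0.1673]
tcp_rot: [3.142, 0.0, 1.687]
contact_force: [0.3, -0.2, 0.1]
finger_gap: 0.0
grasp_force: 0.0
```

```bash
cat > num.py <<'E'
from h import *
s=manip.get_state(); print(s['time'],s['tool_pos'],s['contact_force'])
a=np.radians(6.7);ex=np.array([np.cos(a),np.sin(a)]);ey=np.array([-ex[1],ex[0]])
S=lambda P: np.array([(P[:2]-[.6107,-.0072])@ex,(P[:2]-[.6107,-.0072])@ey,P[2]]).round(3)
print('tool',S(s['tool_pos']))
for c in ['wrist','scene','top']:
    p=optics.capture(c); W=world(p)
    print(c,[(S(np.array(d['at'])).tolist(),round(d['conf'],2)) for d in spotter.search_frame(p,'ring_front')])
    g=p['frame'].max(2)<70
    Q=(W[...,:2]-[.6107,-.0072]); X=Q@ex; Y=Q@ey; Z=W[...,2]
    with np.errstate(invalid='ignore'):
        for n,m in (('tray',g&(abs(X)<.045)&(Y>.15)&(Y<.27)&(Z>.017)&(Z<.06)),('gate/ledge',g&(X<.03)&(X>-.10)&(abs(Y)<.025)&(Z>.09)&(Z<.156))):
            if m.sum(): print('  ',n,m.sum(),'X',np.percentile(X[m],[2,50,98]).round(3),'Y',np.percentile(Y[m],[2,50,98]).round(3),'Z',np.percentile(Z[m],[2,50,98]).round(3))
E
python3 num.py
```

```text
12.575 [ 0.52594801 -0.01895718  0.16732386] [ 0.34479454 -0.21967576  0.14985594]
tool [-0.086 -0.002  0.167]
wrist [([0.012, 0.149, 0.042], 0.92)]
   tray 121 X [0.001 0.012 0.032] Y [0.15  0.152 0.155] Z [0.026 0.036 0.04 ]
   gate/ledge 5011 X [-0.077 -0.049  0.03 ] Y [-0.024  0.002  0.023] Z [0.114 0.146 0.154]
scene [([-0.122, -0.179, 0.012], 0.73), ([0.005, 0.236, 0.046], 0.62), ([-0.024, 0.061, 0.03], 0.18)]
   tray 179 X [-0.005  0.003  0.013] Y [0.218 0.238 0.246] Z [0.018 0.041 0.049]
   gate/ledge 424 X [-0.093 -0.051  0.029] Y [-0.02   0.012  0.024] Z [0.092 0.139 0.154]
top [([0.014, 0.253, 0.043], 0.48)]
   tray 94 X [-0.008  0.007  0.019] Y [0.239 0.251 0.269] Z [0.018 0.041 0.05 ]
```

The front ring has run down into the blue tray. Now the rear one.

Request:
servo_tool(moves=[0, 0.006, 0, 0, 0, 0.006, 0, 0, 0, 0.006, 0, 0, 0, 0.006, 0, 0, 0, 0.003, 0, 0, 0, 0, 0, 0, 0, 0, 0, 0])

```text
time: 13.75
tool_pos: [0.5527, -0.0158, 0.1672]
tcp_rot: [-3.141, -0.0, 1.687]
contact_force: [-0.3, 1.1, 0.6]
finger_gap: 0.003
grasp_force: 0.0
```

```bash
python3 num.py
```

```text
13.75 [ 0.55267785 -0.01578932  0.16722434] [-0.28109777  1.09185425  0.64966833]
tool [-0.059 -0.002  0.167]
wrist []
   tray 7 X [-0.031  0.032  0.032] Y [0.151 0.152 0.154] Z [0.027 0.029 0.04 ]
   gate/ledge 4539 X [-0.061 -0.021  0.03 ] Y [-0.024  0.003  0.022] Z [0.118 0.143 0.156]
scene [([0.002, 0.257, 0.047], 0.72)]
   tray 164 X [-0.006  0.004  0.023] Y [0.251 0.261 0.268] Z [0.023 0.043 0.051]
   gate/ledge 389 X [-0.067 -0.041  0.03 ] Y [-0.024  0.014  0.025] Z [0.092 0.119 0.154]
top [([0.009, 0.253, 0.043], 0.59)]
   tray 97 X [-0.005  0.007  0.019] Y [0.239 0.25  0.267] Z [0.018 0.042 0.05 ]
   gate/ledge 3 X [-0.1   -0.095 -0.087] Y [-0.024 -0.022 -0.021] Z [0.141 0.141 0.143]
```

Request:
servo_tool(moves=[0, 0.002, 0, 0, 0, 0.002, 0, 0, 0, 0, 0, 0, 0, 0, 0, 0, 0, 0, 0, 0])

```text
time: 14.68
tool_pos: [0.5567, -0.0153, 0.1673]
tcp_rot: [-3.142, -0.0, 1.687]
contact_force: [-0.3, -0.1, 0.3]
finger_gap: -0.003
grasp_force: 0.0
```

```bash
python3 num.py; python3 look.py l4.png
```

```text
14.675 [ 0.55671071 -0.01534533  0.16725949] [-0.25292892 -0.07161687  0.27356556]
tool [-0.055 -0.002  0.167]
wrist []
   tray 11 X [-0.018  0.031  0.032] Y [0.15  0.152 0.155] Z [0.02  0.032 0.036]
   gate/ledge 2919 X [-0.084  0.029  0.03 ] Y [-0.025 -0.014  0.023] Z [0.116 0.131 0.154]
scene [([0.008, 0.266, 0.05], 0.49)]
   tray 345 X [-0.013  0.002  0.024] Y [0.225 0.247 0.269] Z [0.019 0.031 0.05 ]
   gate/ledge 290 X [-0.063 -0.048  0.03 ] Y [-0.024  0.01   0.024] Z [0.091 0.114 0.154]
top [([0.012, 0.261, 0.044], 0.45)]
   tray 158 X [-0.012  0.006  0.026] Y [0.22  0.251 0.267] Z [0.018 0.031 0.05 ]
   gate/ledge 3 X [-0.097 -0.096 -0.093] Y [-0.025 -0.025 -0.023] Z [0.139 0.142 0.142]
14.975 [ 0.5567424  -0.0153644   0.16731782] [ 0.17080112  0.26097703 -0.67414835]
sorter xy -0.05454164784873417 -0.0018133735761679695
```

View pics/l4.png

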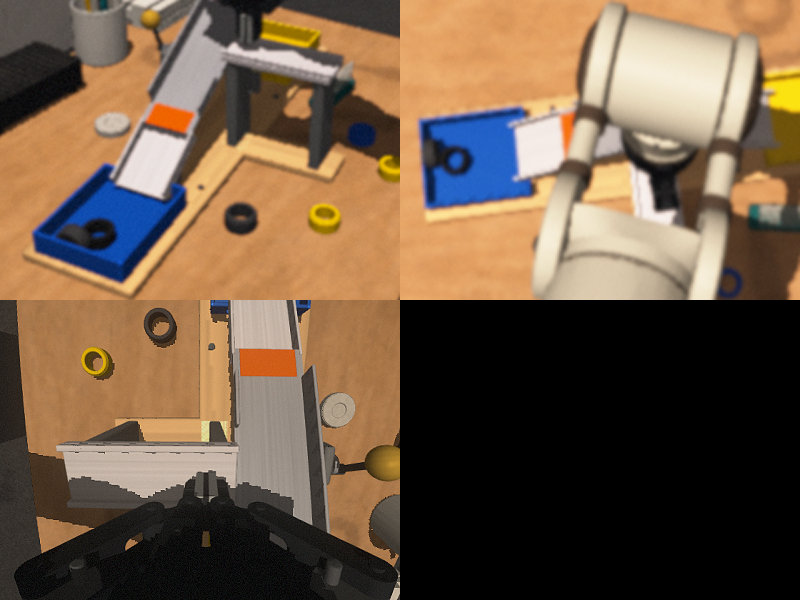

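Both rings are in the blue tray, at (75,235) and (100,233) in the scene crop. The ledge is empty and the gate is still tipped left. Lifting clear.

Request:
servo_tool(moves=[0, -0.005, -0.01, 0, 0, -0.01, -0.03, 0, 0, -0.01, -0.04, 0, 0, 0, -0.03, 0, 0, 0, 0, 0, 0, 0, 0, 0, 0, 0, 0, 0])

```text
time: 16.0
tool_pos: [0.5311, -0.018, 0.2757]
tcp_rot: [-3.139, -0.001, 1.687]
contact_force: [0.2, -0.0, 0.3]
finger_gap: -0.001
grasp_force: 0.0
```

```bash
python3 num.py; python3 -c "
from h import *
p=optics.capture('top');W=world(p);blobs(p,W,(3,150,100),(14,255,255),(0.05,0.2))
print(manip.finish_job())"
```

```text
16.0 [ 0.53113715 -0.01804974  0.27568019] [ 0.17736228 -0.01545137  0.3141457 ]
tool [-0.08  -0.001  0.276]
wrist [([0.009, 0.007, 0.123], 0.2)]
   tray 2 X [0.031 0.031 0.032] Y [0.155 0.155 0.155] Z [0.04  0.041 0.041]
   gate/ledge 141 X [-0.039  0.029  0.03 ] Y [-0.024 -0.006  0.024] Z [0.115 0.138 0.154]
scene [([0.01, 0.265, 0.049], 0.74)]
   tray 336 X [-0.012  0.002  0.025] Y [0.225 0.247 0.269] Z [0.019 0.031 0.05 ]
   gate/ledge 207 X [-0.052 -0.049  0.03 ] Y [-0.017  0.021  0.024] Z [0.091 0.106 0.142]
top []
   tray 155 X [-0.012  0.007  0.026] Y [0.22  0.253 0.267] Z [0.018 0.032 0.049]
 px [252. 187.] n 15 med [0.6166 0.0876 0.0738] rect c [612.9  88.6] size [ 4.7 21. ] ang 82.8 z [0.071 0.078]
the job is handed in; nothing more can be done
None
```

The gate was tipped fully to the left first, then both black rings were pushed over the ledge and slid into the blue tray; the spare ring, keys and puck were not touched, and the job was handed in at about 16 s with the arm clear.

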